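# Load a glaze sample tile under the lever clip of a display block

### The arm

A 7-joint arm with a two-finger parallel gripper is mounted at the origin on the work surface. World frame = base frame: x ahead of the robot, y to its left, z up, the work surface at z = 0. Lengths are in m, angles in rad, forces in N, time in s.
With the tool pointing down it reaches from about 0.4 to 0.85 m from the base axis. Payload 4.4 kg.
Tool frame: the origin (TCP) lies at the very end of the fingers, on their centre line; the grasp point (between the pads) lies 19 mm behind it (robot.tcp_to_grasp is the distance from the TCP to the grasp point, in m); z points along the fingers, y is the line along which they close (so a half turn about z gives the same grasp; the last joint's range is limited). The gripper opens to 94 mm and grips with 3 to 60 N. Pads are 16 mm wide; open, the fingers measure 119 mm over their backs; the gripper's body (75 mm by 177 mm) begins 78 mm behind the grasp point.
Start: joints at [-1.388, 0.628, 0.038, 1.517, -0.027, 0.996, -0.02], TCP at [0.16, 0.63, 0.205] pointing down, gripper open.
Joint ranges: [-3.06, 3.06], [-0.37, 2.12], [-1.25, 1.32], [0.18, 2.47], [-1.1, 4.24], [0.23, 1.98], [-2.94, 2.94]. Speed limits (rad/s): [2.57, 2.57, 3.14, 3.14, 3.14, 3.14, 3.14].

### API

Orientations are given as a rotation vector (axis times angle).
In Python, from bench import status, get_image, get_calibration, workorder, robot gives the robot as it stands. The module is installed in compiled form; this text tells all that it offers.
- The arm moves only by the tool carry_out, never from a script. Its argument "steps" is one flat list of numbers, 7 for each row, row after row: the turn, a rotation vector about the tool's x, y, z in degrees, then the shift along the tool's x, y, z in cm, then the finger opening in cm, from 0 to 9.4. In form: [ax, ay, az, tx, ty, tz, grip, ax, ay, az, tx, ty, tz, grip, ...]. A call has 1 to 10 rows; each row shifts and turns the commanded pose from where the row before left it, along the tool's axes as they then stand; what a row does not reach is not made up. A row lasts 1/10 s, in which the tool goes at most 50 mm and 8.59 degrees, less where a joint would pass 70% of its speed; a pose out of reach is approached as far as the arm can. A call is refused whole if a number of a shift passes 5 or a number of a turn 8.59, either way. A call with a gripper value outside its range is refused whole. The fingers move at their own pace and stop on an object; "grip_force" is the grip in N (left out, the last holds). Time passes only in rows, so rows that do not move let the fingers close. It gives the time, the measured TCP pose, the force, the opening and the grip force at its end, in the units of the state.
- status.get_obs(): the state, without advancing time (a new reading comes with each control period).
- get_image(name): name is "scene" or "top" or "wrist"; returns (picture, depth): 384x512x3 uint8, blue, green, red; 384x512 float32, m along the optical axis (not along the pixel's ray), 0 where there is no reading.
- get_calibration(name): a dict with "camera_matrix" (3x3 intrinsics, pixels), "camera_from_world" (4x4, takes a point from world to camera coordinates). Camera axes: x right, y up, looking along -z (the intrinsics and any distortion apply to the point x, -y, -z); pixel columns grow to the right and rows downward; lengths in m; the calibration is good to about 2 mm. A picture is of the moment at which its call begins: read the wrist's pose just before it. get_calibration takes no time and is no camera call; for the wrist camera it gives the pose at the moment of the call.
- workorder.hand_in(): hands the job in; it is judged then, once.
The state is a dict: "time_s": time; "q": joint angles; "qvel": joint speeds; "effort": joint torques, N m; "tool_pos": TCP position; "orientation": TCP orientation; "contact_force": force on the tool from outside, world axes, zero at the start; "wrist_torque": the same for the moment, N m; "grip_width": finger opening in m; "gripper_force": force on a finger pad.
Only numpy, scipy, OpenCV 4.12 (cv2) and the standard library are available. Lean on these libraries where they do the work, as an engineer would, in place of code of your own. Each camera call takes 0.05 s, during which the arm holds its last target. There are 200 camera calls.

### The job

One of the two oak display blocks has a loose glaze tile waiting in its lane. Push that tile along the lane and, while one fingertip holds the block's spring clip open by its thumb lever, push the tile with the other fingertip under the raised jaw until it is fully home against the metal stop; then let the lever go so that the clip grips the tile, and move clear. Slide the tile without lifting it, do not work the clip of the block that is already filled, and leave the other things on the table where they are.

Things in the scene. Friction and masses are not known exactly. Their poses are not given: they have to be found in the camera images.
- block: Oak display block to be filled, fixed to the table, 156 long (its x) x 72 wide (y) mm. Origin: centre of its underside; x points along the lane towards the clip, z up. Lane: floor 18 mm above the underside, 53 mm wide, on the middle line between two 4 mm high cheeks from x = -78 to +45 mm, open at its -x end. Lengths in the other entries called 'block x' are along this axis.
- stop (a point): Foot of the metal stop's face on the lane floor, at block x = +45 mm, middle of the lane. The stop is 7 mm high. A tile fully home touches it, its centre at block x = +26. The clip's hinge pin runs across the lane 3 mm beyond this face, 10 mm above the lane floor; the clip's ears there stand 13 mm high up to block x = +54, nothing but the lever stands beyond.
- tile_center (a point): Centre (half-way up) of the loose glaze tile: a flat ceramic plate 38 mm along the lane (its x) x 50 mm across (y) x 7 mm thick, about 30 g, lying free in the lane with 1.5 mm play on each side. Its x axis points towards the clip.
- jaw (a point): Middle of the lower edge of the clip's jaw, a steel lip 44 mm wide across the lane with a 4 mm rolled edge. Closed it hangs 1 mm above the lane floor, outer face at block x = +32 mm, and no tile can pass; fully open it is 11.7 mm above the floor, outer face at block x = +31. It moves with the lever.
- thumb (a point): Middle of the upper face of the clip's thumb lever, a steel plate 36 mm long and 36 mm wide beyond the hinge. Free, with no tile, it slopes up 40 degrees away from the jaw, far end 33 mm above the lane floor. Pressed fully down it is level, upper face 2.5 mm above the lane floor, from block x = +56 to +92. Sprung: 5 N here holds it down, more nearer the hinge. Polished: fingers slide on it.
- clip (a joint): Angle of that clip's lever: 0 = jaw shut on the empty lane, 0.70 = lever fully down, jaw fully raised. With the tile under the jaw and the lever free it reads about 0.40. The tile passes under the jaw above about 0.42.
- full_block: The other, identical block, fixed to the table, with a tile already under its clip. Origin and axes as for the first block.
- full_clip (a joint): Angle of the filled block's clip lever: 0 = gripping its tile, grows to 0.30 as its lever is pressed.
- candle_jar: Bystander: candle jar with a metal lid, 72 mm diameter, 85 mm high. Origin: centre of its underside.
- small_jar: Bystander: small jar with a brass lid, 60 mm diameter, 55 mm high. Origin: centre of its underside.
- mug: Bystander: stoneware mug, 80 mm diameter, 90 mm high, handle at its +y. Origin: centre of its underside.
- bowl: Bystander: small bowl, 110 mm diameter, 45 mm high. Origin: centre of its underside.
- ornament: Bystander: flat six-armed clay ornament, about 66 mm across, 7 mm thick. Origin: centre of its underside.
- spoon: Bystander: wooden spoon lying flat, 200 mm long.
- coaster: Bystander: round cork coaster, 92 mm diameter, 9 mm thick. Origin: centre of its underside.
Mind the look-alikes: they are no part of the job. Of the things like the part that bears tile_center, leave any that is purple; of the rest the larger one is meant.

How it is judged:
By the outcome, as a careful person would: the job done as asked, in the order asked, and still so for the second after the job is handed in, with the robot touching nothing.
It also fails if it takes over 54 s, if anything falls off the work surface, if the arm or the gripper's body presses on something with over 40 N, if the wrist force passes 120 N, or if a joint passes its speed limit or range.

## Working session

There is one attempt and no reset: what is moved stays moved. The work goes in short steps, Python scripts to look and compute and a tool call to move; the robot and the scene stay as the last step left them, time stands still between calls to the robot, and variables do not carry over. Pictures are saved under pics/ and viewed, at most 10 in all, crops included, and the job is handed in when it is done.

Besides the shell and the picture viewer there is one more tool, called in YAML: its name, and indented under it one key for each argument. carry_out: Moves the arm, as the interface text tells. Its arguments: {"type":"object","properties":{"steps":{"type":"array"},"grip_force":{"type":"number"}},"required":["steps"]}

```bash
mkdir -p pics; cat > h.py <<'E'
import numpy as np,cv2
from bench import status,get_image,get_calibration,workorder,robot
def snap(n,f):
    c=get_calibration(n); p,d=get_image(n); cv2.imwrite(f'pics/{f}.png',p); np.savez(f'pics/{f}.npz',p=p,d=d,K=c['camera_matrix'],T=c['camera_from_world']); return p,d
def load(f):
    z=np.load(f'pics/{f}.npz'); return z['p'],z['d'],z['K'],z['T']
def pt(f,u,v):
    p,d,K,T=load(f); z=d[int(v),int(u)]; r=np.linalg.solve(K,[u,v,1])*z
    return (np.linalg.inv(T)@[r[0],-r[1],-r[2],1])[:3]
def cloud(f):
    p,d,K,T=load(f); h,w=d.shape; u,v=np.meshgrid(np.arange(w),np.arange(h))
    r=np.linalg.solve(K,np.stack([u.ravel(),v.ravel(),np.ones(h*w)]))*d.ravel()
    return (np.linalg.inv(T)@np.stack([r[0],-r[1],-r[2],np.ones(h*w)]))[:3].T.reshape(h,w,3)
def ray(f,u,v,h):
    p,d,K,T=load(f); r=np.linalg.solve(K,[u,v,1]); M=np.linalg.inv(T); c=M[:3,3]; q=M[:3,:3]@[r[0],-r[1],-r[2]]
    return c+q*(h-c[2])/q[2]
def proj(f,P):
    p,d,K,T=load(f); c=T@[*P,1]; u=K@[c[0],-c[1],-c[2]]; return u[:2]/u[2]
E
python3 - <<'E'
from h import *
snap('scene','s1');snap('top','t1');snap('wrist','w1')
a=load('t1');b=load('s1');c=load('w1')
for n in (a,b,c): print(n[2].round(1).tolist(),n[3].round(3).tolist())
cv2.imwrite('pics/m1.png',cv2.resize(a[0],(800,600),interpolation=cv2.INTER_CUBIC))
o=status.get_obs();print(o)
E
```

```text
[[493.6, 0.0, 250.5], [0.0, 493.6, 194.1], [0.0, 0.0, 1.0]] [[-0.131, -0.991, -0.001, 0.157], [0.971, -0.128, 0.204, -0.56], [-0.202, 0.026, 0.979, -1.018], [0.0, 0.0, 0.0, 1.0]]
[[387.5, 0.0, 252.8], [0.0, 387.5, 193.8], [0.0, 0.0, 1.0]] [[0.596, 0.803, -0.009, -0.426], [-0.67, 0.503, 0.547, 0.295], [0.444, -0.319, 0.837, -1.163], [0.0, 0.0, 0.0, 1.0]]
[[290.5, 0.0, 259.9], [0.0, 290.5, 190.4], [0.0, 0.0, 1.0]] [[0.246, 0.969, -0.0, -0.649], [-0.936, 0.238, -0.261, 0.027], [-0.253, 0.065, 0.965, -0.391], [0.0, 0.0, 0.0, 1.0]]
{'time_s': 0.15, 'q': array([-1.3878099 ,  0.62908853,  0.03847022,  1.51809726, -0.02701832,
        0.99634765, -0.0200125 ]), 'qvel': array([-0.00040209, -0.00169754, -0.00133902, -0.00291839, -0.00172522,
       -0.00064355,  0.00073373]), 'effort': array([ 1.40101045e-03, -5.50089526e+01,  1.14503849e+00, -1.86818540e+01,
       -5.20839519e-02,  2.08640588e-02,  1.20896757e-04]), 'tool_pos': array([0.15989927, 0.62950865, 0.20480817]), 'orientation': array([-3.89824967e-01, -3.11713545e+00,  2.21744296e-03]), 'contact_force': array([ 0.59538426, -0.00172442,  0.99721215]), 'wrist_torque': array([ 0.03794298, -0.00339029, -0.02075686]), 'gripper_force': 0.0, 'grip_width': 0.09416697590815726}
```

View pics/m1.png

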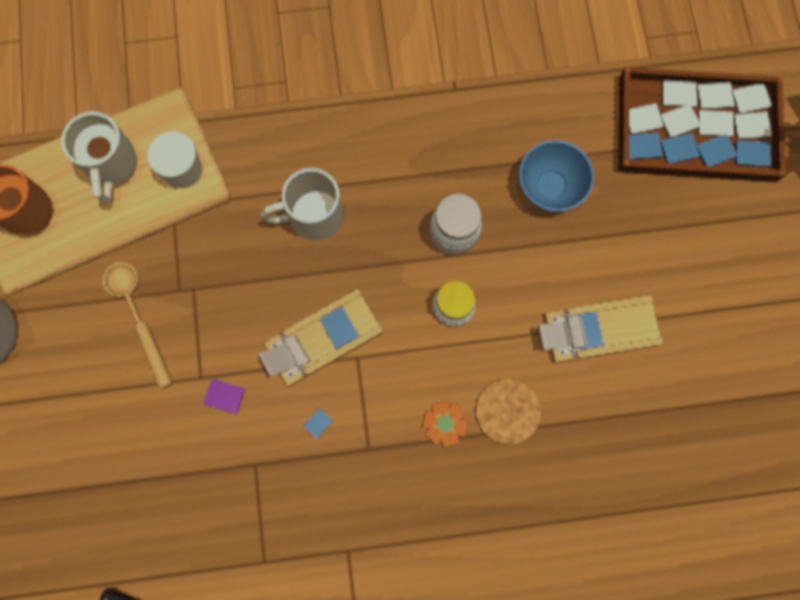

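View pics/s1.png

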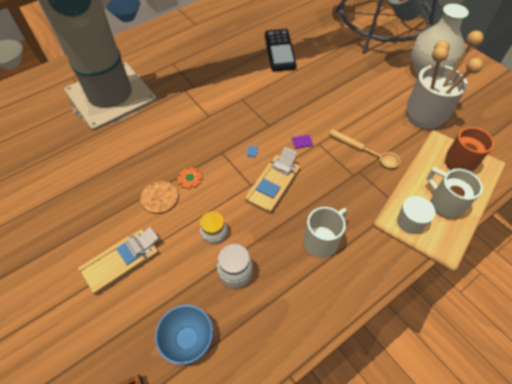

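Top view (800×600): the block with the free lane is at (320,338), its blue tile at (340,327) and its clip at (285,357). The candidates for the tile:
- Blue tile in the lane at (340,327)
- Small loose blue square at (318,423), which is smaller
- Purple tile at (224,396), ruled out by colour
- Tile already gripped in the full block at (593,330)
- Blue tiles in the tray at (645–755,150)

I choose the one in the lane at (340,327).

```bash
python3 - <<'E'
from h import *
for f,s,(x0,y0,x1,y1) in (('t1',.64,(150,170,260,260)),('s1',1,(235,135,310,220))):
    p,d,K,T=load(f); C=cloud(f); 
    hsv=cv2.cvtColor(p,cv2.COLOR_BGR2HSV)
    blue=((hsv[...,0]>95)&(hsv[...,0]<120)&(hsv[...,1]>90)).astype(np.uint8)
    roi=np.zeros_like(blue);roi[y0:y1,x0:x1]=1
    n,l,st,ce=cv2.connectedComponentsWithStats(blue*roi)
    for i in range(1,n):
        if st[i,4]<30: continue
        q=C[l==i]; print(f,ce[i].round(1),st[i,4],'z',np.median(q[:,2]).round(4),'ray',ray(f,*ce[i],.025).round(4))
        g=cv2.minAreaRect(np.array([ray(f,u,v,.025)[:2]*1000 for v,u in np.argwhere(l==i)],np.float32)); print(g)
    blk=(roi>0)&(C[...,2]>.012)&(C[...,2]<.09)
    n,l,st,ce=cv2.connectedComponentsWithStats(blk.astype(np.uint8))
    i=1+np.argmax(st[1:,4]); q=C[l==i]
    low=q[(q[:,2]<.027)]
    print('n',len(q),cv2.minAreaRect((low[:,:2]*1000).astype(np.float32)),'zs',np.percentile(q[:,2],[5,25,50,75,95,100]).round(4))
    tb=C[y0:y1,x0:x1][C[y0:y1,x0:x1,2]<.01]; print('table z',np.median(tb[:,2]))
a=load('t1')[0][170:260,150:260];cv2.imwrite('pics/c1.png',cv2.resize(a,None,fx=6,fy=6,interpolation=cv2.INTER_CUBIC))
E
```

```text
t1 [216.7 209.4] 250 z 0.0262 ray [0.5583 0.1616 0.025 ]
((558.2943725585938, 161.529296875), (41.72677230834961, 29.884870529174805), 19.50599479675293)
n 2342 ((548.0602416992188, 186.4522705078125), (72.6878890991211, 155.95851135253906), 22.685623168945312) zs [0.0166 0.0194 0.0226 0.0273 0.0416 0.057 ]
table z 0.0011040566906057592
s1 [251.8 151. ] 62 z 0.0071 ray [0.4429 0.1986 0.025 ]
((442.7375183105469, 198.4975128173828), (19.183027267456055, 27.264434814453125), 42.220157623291016)
s1 [267.7 187.9] 198 z 0.0269 ray [0.5595 0.1605 0.025 ]
((559.57568359375, 160.13644409179688), (44.09614181518555, 31.77002716064453), 21.473323822021484)
n 1743 ((548.1068725585938, 184.95700073242188), (73.15499877929688, 157.80723571777344), 22.613059997558594) zs [0.0177 0.0202 0.0234 0.0276 0.0437 0.0548]
table z 0.002180737987404757
```

View pics/c1.png

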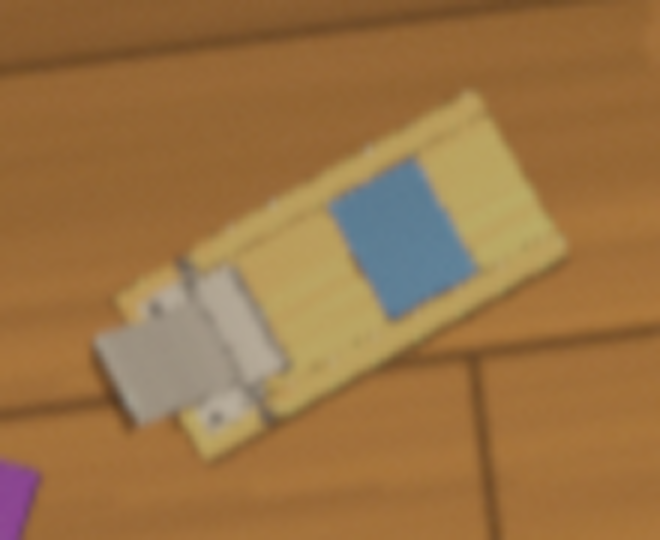

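The crop shows the blue tile lying in the lane with the jaw and lever at the lower left, as chosen. The block is at (0.548, 0.186) with yaw about 112.7°, and the tile is at block x ≈ -27 mm. The mask came out at 156×72 mm, which matches. I'll turn the tool and fly above it.

carry_out:
  steps: [0,0,-7.4,0,0,0,9.4,0,0,-7.4,0,0,0,9.4,0,0,-7.4,0,0,0,9.4,0,0,-7.4,0,0,0,9.4,0,0,-7.4,0,0,0,9.4,0,0,0,-1.33,-4,0,9.4,0,0,0,-1.33,-4,0,9.4,0,0,0,-1.33,-4,0,9.4,0,0,0,-1.33,-4,0,9.4,0,0,0,-1.33,-4,0,9.4]

```text
time_s: 1.15
tool_pos: [0.2996, 0.4697, 0.2053]
orientation: [0.62, -3.08, 0.001]
contact_force: [1.1, 0.5, -0.4]
grip_width: 0.0942
gripper_force: 0.0
```

carry_out:
  steps: [0,0,0,-1.33,-4,0,0,0,0,0,-1.33,-4,0,0,0,0,0,-1.33,-4,0,0,0,0,0,-1.33,-4,0,0,0,0,0,-1.33,-4,0,0,0,0,0,-1.33,-4,0,0,0,0,0,-1.33,-4,0,0,0,0,0,-1.33,-4,0,0,0,0,0,-1.33,-4,0,0,0,0,0,0,0,0,0]

```text
time_s: 2.15
tool_pos: [0.5523, 0.1782, 0.205]
orientation: [-0.604, 3.082, -0.007]
contact_force: [-0.5, -0.1, -0.3]
grip_width: 0.0176
gripper_force: 0.0
```

```bash
cat >> h.py <<'E'
from scipy.spatial.transform import Rotation as Ro
def meas(f):
    p,d,K,T=load(f); C=cloud(f); hsv=cv2.cvtColor(p,cv2.COLOR_BGR2HSV)
    blue=(hsv[...,0]>95)&(hsv[...,0]<120)&(hsv[...,1]>90)
    near=np.hypot(C[...,0]-.548,C[...,1]-.186)<.11
    m=(blue&near&(C[...,2]>.015)).astype(np.uint8)
    n,l,st,ce=cv2.connectedComponentsWithStats(m)
    i=1+np.argmax(st[1:,4]); k=cv2.findContours((l==i).astype(np.uint8),0,1)[0][0][:,0]
    print('tile',cv2.minAreaRect(np.array([ray(f,u,v,.025)[:2]*1000 for u,v in k],np.float32)),np.median(C[l==i][:,2]))
    b=(near&(C[...,2]>.012)&(C[...,2]<.06)).astype(np.uint8)
    n,l,st,ce=cv2.connectedComponentsWithStats(b); i=1+np.argmax(st[1:,4]); q=C[l==i]; q=q[q[:,2]<.027]
    print('block',cv2.minAreaRect((q[:,:2]*1000).astype(np.float32)))
def where(bx,by,yaw):
    o=status.get_obs(); R=Ro.from_rotvec(o['orientation']).as_matrix(); t=o['tool_pos']; e=np.array([np.cos(yaw),np.sin(yaw)]); n=np.array([-e[1],e[0]]); r=t[:2]-[bx,by]
    print('t',o['time_s'],'tcp',t.round(4),'blk x,y,z mm',(np.array([r@e,r@n,t[2]])*1e3).round(1),'tool y ang',np.degrees(np.arctan2(R[1,1],R[0,1])).round(2),'tool z',R[:,2].round(4),'F',o['contact_force'].round(2),'w',o['grip_width'].round(4))
    return R,t
E
python3 - <<'E'
from h import *
where(.548,.186,np.radians(112.7))
p,d=snap('wrist','w2');meas('w2')
cv2.imwrite('pics/w2b.png',cv2.resize(p,(800,600)))
E
```

```text
Traceback (most recent call last):
  File "h.py", line 33, in where
    print('t',o['time_s'],'tcp',t.round(4),'blk x,y,z mm',(np.array([r@e,r@n,t[2]])*1e3).round(1),'tool y ang',np.degrees(np.arctan2(R[1,1],R[0,1])).round(2),'tool z',R[:,2].round(4),'F',o['contact_force'].round(2),'w',o['grip_width'].round(4))
                                                                                                                                                                                                                           ^^^^^^^^^^^^^^^^^^^^^
AttributeError: 'float' object has no attribute 'round'
```

```bash
sed -i "s/o\['grip_width'\].round(4)/round(o['grip_width'],4)/" h.py
python3 - <<'E'
from h import *
where(.548,.186,np.radians(112.7))
p,d=snap('wrist','w2');meas('w2')
cv2.imwrite('pics/w2b.png',cv2.resize(p,(800,600)))
E
```

```text
t 2.15 tcp [0.5523 0.1782 0.205 ] blk x,y,z mm [ -8.8  -1.  205. ] tool y ang 112.17 tool z [ 0.0023 -0.0041 -1.    ] F [-0.46 -0.06 -0.26] w 0.0176Traceback (most recent call last):
  File "<stdin>", line 3, in <module>
  File "h.py", line 26, in meas
    i=1+np.argmax(st[1:,4]); k=cv2.findContours((l==i).astype(np.uint8),0,1)[0][0][:,0]
        ~~~~~~~~~^^^^^^^^^^
    return _wrapfunc(a, 'argmax', axis=axis, out=out, **kwds)
    return bound(*args, **kwds)
ValueError: attempt to get argmax of an empty sequence
```

```bash
python3 - <<'E'
from h import *
p,d,K,T=load('w2')
cv2.imwrite('pics/w2b.png',cv2.resize(p,(800,600)))
print(proj('w2',[.558,.161,.025]),np.linalg.inv(T)[:3,3]); C=cloud('w2');print(C[190,256])
E
```

```text
[246.15070104 172.89032668] [0.48167986 0.15014609 0.38410763]
[0.57391881 0.18081328 0.02541209]
```

View pics/w2b.png

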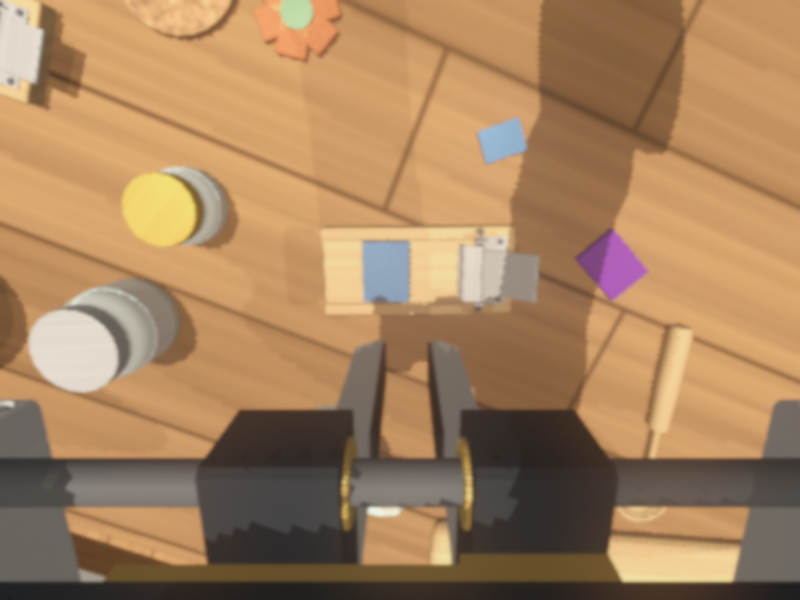

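The wrist view shows the block at (415,270) in 800-scale with the tile at (386,271) and the clip at (500,268); the predicted tile pixel agrees. The gap between the block and the purple tile is clear. I'll loosen the colour mask.

```bash
python3 - <<'E'
from h import *
p,d,K,T=load('w2');hsv=cv2.cvtColor(p,cv2.COLOR_BGR2HSV);print(hsv[173,246],cloud('w2')[173,246])
E
sed -i 's/blue=(hsv\[...,0\]>95)&(hsv\[...,0\]<120)&(hsv\[...,1\]>90)$/blue=(hsv[...,0]>90)\&(hsv[...,0]<125)\&(hsv[...,1]>70)/' h.py
python3 -c "
from h import *
meas('w2')
C=cloud('w2')
e=np.array([np.cos(np.radians(112.5)),np.sin(np.radians(112.5))]);n=np.array([-e[1],e[0]])
r=C[...,:2]-[.548,.186];x=r@e;y=r@n
for a in range(-80,100,6):
  s=(abs(y)<.015)&(abs(x-a/1e3)<.003);print(a,(np.median(C[s][:,2])*1e3).round(1),end='; ')
"
```

```text
[105  58 190] [0.55813468 0.16086605 0.0253208 ]Traceback (most recent call last):
  File "<string>", line 3, in <module>
    meas('w2')
    ~~~~^^^^^^
  File "h.py", line 26, in meas
    i=1+np.argmax(st[1:,4]); k=cv2.findContours((l==i).astype(np.uint8),0,1)[0][0][:,0]
        ~~~~~~~~~^^^^^^^^^^
    return _wrapfunc(a, 'argmax', axis=axis, out=out, **kwds)
    return bound(*args, **kwds)
ValueError: attempt to get argmax of an empty sequence
```

```bash
sed -i 's/(hsv\[...,1\]>70)/(hsv[...,1]>38)/' h.py
python3 -c "
from h import *
p=load('w2')[0];print(p[173,240:252].tolist(), cv2.imread('pics/w2b.png')[270,384])
meas('w2')
C=cloud('w2')
e=np.array([np.cos(np.radians(112.5)),np.sin(np.radians(112.5))]);n=np.array([-e[1],e[0]])
r=C[...,:2]-[.548,.186];x=r@e;y=r@n
for a in range(-80,100,6):
  s=(abs(y)<.015)&(abs(x-a/1e3)<.003);print(a,(np.median(C[s][:,2])*1e3).round(1),end='; ')
"
```

```text
[[190, 169, 148], [189, 168, 147], [189, 168, 147], [189, 168, 147], [190, 169, 147], [190, 168, 147], [190, 168, 147], [190, 169, 147], [190, 168, 147], [190, 168, 148], [189, 168, 147], [189, 167, 147]] [190 168 147]
tile ((558.9044799804688, 161.9231414794922), (47.62105941772461, 33.88724899291992), 22.16714096069336) 0.025003206032215564
block ((549.5591430664062, 185.97100830078125), (72.45752716064453, 155.96839904785156), 22.858375549316406)
-80 310.9; -74 17.9; -68 18.1; -62 18.0; -56 17.9; -50 17.9; -44 24.8; -38 25.0; -32 25.6; -26 238.6; -20 265.7; -14 25.0; -8 24.2; -2 238.4; 4 266.5; 10 237.1; 16 18.1; 22 18.1; 28 18.1; 34 28.3; 40 31.5; 46 32.5; 52 29.8; 58 28.4; 64 309.0; 70 37.0; 76 42.1; 82 47.1; 88 50.1; 94 -0.2;
```

Heights check out: floor 18 mm, tile top 25 mm, lever end 50 mm. The block is at (0.549, 0.186), yaw 112.7°, and the tile centre is at block x ≈ -26. I'll go behind the tile with the fingers closed and lower.

carry_out:
  steps: [0,0,-0.5,0,-2.9,0,0,0,0,0,0,-2.85,0,0,0,0,0,0,0,4,0,0,0,0,0,0,4,0,0,0,0,0,0,4,0,0,0,0,0,0,3.5,0,0,0,0,0,0,1.8,0,0,0,0,0,0,0,0]

```text
time_s: 3.0
tool_pos: [0.5675, 0.1338, 0.0297]
orientation: [0.635, -3.07, -0.001]
contact_force: [-0.3, 0.4, 0.2]
grip_width: 0.0005
gripper_force: 0.0
```

```bash
python3 -c "
from h import *
where(.549,.186,np.radians(112.7))"
```

```text
t 3.0 tcp [0.5675 0.1338 0.0297] blk x,y,z mm [-55.3   3.1  29.7] tool y ang 113.36 tool z [-6.3e-03 -5.0e-04 -1.0e+00] F [-0.31  0.38  0.24] w 0.0005
```

carry_out:
  steps: [0,0,0.6,-0.3,-1.1,0,0,0,0,0,0,0,0,0,0,0,0,0,0,0,0]

```text
time_s: 3.3
tool_pos: [0.5792, 0.1234, 0.0339]
orientation: [-0.614, 3.078, -0.0]
contact_force: [0.3, -0.1, 0.5]
grip_width: 0.0005
gripper_force: 0.0
```

```bash
python3 -c "
from h import *
where(.549,.186,np.radians(112.7))"
```

```text
t 3.3 tcp [0.5792 0.1234 0.0339] blk x,y,z mm [-69.4  -3.7  33.9] tool y ang 112.58 tool z [ 2.7e-03  5.0e-04 -1.0e+00] F [ 0.27 -0.06  0.45] w 0.0005
```

carry_out:
  steps: [0,0,0,0.37,0.2,0,0,0,0,0,0,0,0,0,0,0,0,0,0,0.6,0,0,0,0,0,0,0.6,0,0,0,0,0,0,0,0,0,0,0,0,0,0,0]

```text
time_s: 3.9
tool_pos: [0.5733, 0.124, 0.02]
orientation: [0.617, -3.08, 0.0]
contact_force: [-0.5, -0.3, -0.3]
grip_width: 0.0006
gripper_force: 0.0
```

```bash
python3 -c "
from h import *
where(.549,.186,np.radians(112.7))"
```

```text
t 3.9 tcp [0.5733 0.124  0.02  ] blk x,y,z mm [-66.5   1.5  20. ] tool y ang 112.64 tool z [-9.e-04 -2.e-04 -1.e+00] F [-0.47 -0.32 -0.28] w 0.0006
```

carry_out:
  steps: [0,0,0,-0.12,0.5,-0.15,0,0,0,0,0,0.5,0,0,0,0,0,0,0.5,0,0,0,0,0,0,0.5,0,0,0,0,0,0,0.5,0,0,0,0,0,0,0.5,0,0,0,0,0,0,0.5,0,0,0,0,0,0,0.4,0,0,0,0,0,0,0,0,0,0,0,0,0,0,0,0]

```text
time_s: 4.9
tool_pos: [0.5595, 0.1608, 0.0219]
orientation: [0.617, -3.08, -0.0]
contact_force: [-0.2, -0.5, -0.0]
grip_width: 0.0003
gripper_force: 0.0
```

```bash
python3 -c "
from h import *
where(.549,.186,np.radians(112.7))
snap('wrist','w3');meas('w3')"
```

```text
t 4.9 tcp [0.5595 0.1608 0.0219] blk x,y,z mm [-27.3   0.   21.9] tool y ang 112.66 tool z [-3.e-04  1.e-04 -1.e+00] F [-0.16 -0.54 -0.03] w 0.0003
tile ((548.0286254882812, 183.7700958251953), (46.906246185302734, 36.07575988769531), 22.624465942382812) 0.02502608115891844
block ((549.241943359375, 185.8948516845703), (72.6201171875, 155.6663818359375), 22.33648681640625)
```

The tile moved, with its centre at block x ≈ -1.7, so the fingertip is about 7 mm thick at the tip. I'll push 7 mm further, back off and lift.

carry_out:
  steps: [0,0,0,0,0.4,0,0,0,0,0,0,0.3,0,0,0,0,0,0,0,0,0,0,0,0,0,0,0,0,0,0,0,0,-0.4,0,0,0,0,0,0,0,0,0,0,0,0,0,0,-3,0,0,0,0,0,0,-3,0,0,0,0,0,0,0,7.8,0,0,0,0,0,0,7.8,0,0,0,0,0,0,7.8]

```text
validation failed for argument at $.st...
```

```bash
python3 -c "
from h import *
where(.549,.186,np.radians(112.7))
snap('wrist','w4');meas('w4')"
```

```text
t 4.95 tcp [0.5595 0.1606 0.0219] blk x,y,z mm [-27.5   0.1  21.9] tool y ang 112.65 tool z [-4.e-04  0.e+00 -1.e+00] F [ 0.33 -0.78 -0.01] w 0.0005
tile ((547.9131469726562, 183.93638610839844), (46.89632797241211, 35.763023376464844), 22.625158309936523) 0.02499797925598829
block ((549.2028198242188, 185.9195556640625), (72.24606323242188, 155.69583129882812), 22.584806442260742)
```

carry_out:
  steps: [0,0,0,0,0.4,0,0,0,0,0,0,0.35,0,0,0,0,0,0,0,0,0,0,0,0,0,0,0,0,0,0,0,0,-0.4,0,0,0,0,0,0,0,0,0,0,0,0,0,0,-3,0,0,0,0,0,0,-3,0,0,0,0,0,0,-1,7.8]

```text
time_s: 5.9
tool_pos: [0.5602, 0.1641, 0.0945]
orientation: [-0.615, 3.076, 0.001]
contact_force: [-0.2, 0.4, 0.1]
grip_width: 0.0054
gripper_force: 0.0
```

carry_out:
  steps: [0,0,0,0,2.3,0,7.8,0,0,0,0,2.3,0,7.8,0,0,0,0,0,0,7.8,0,0,0,0,0,0,7.8,0,0,0,0,0,0,7.8,0,0,0,0,0,0,7.8,0,0,0,0,0,0,7.8]

```text
time_s: 6.6
tool_pos: [0.541, 0.2052, 0.0918]
orientation: [0.614, -3.081, 0.001]
contact_force: [0.4, 0.5, -0.2]
grip_width: 0.061
gripper_force: 0.0
```

```bash
python3 -c "
from h import *
where(.549,.186,np.radians(112.7))
p,d=snap('wrist','w4');meas('w4');cv2.imwrite('pics/w4b.png',cv2.resize(p,(800,600)))"
```

```text
t 6.6 tcp [0.541  0.2052 0.0918] blk x,y,z mm [20.8 -0.1 91.8] tool y ang 112.56 tool z [-0.e+00 -5.e-04 -1.e+00] F [ 0.41  0.46 -0.16] w 0.061
tile ((545.70654296875, 191.8109130859375), (48.048851013183594, 35.45466995239258), 22.55013656616211) 0.024956159087228202
block ((549.1272583007812, 186.10214233398438), (71.87643432617188, 156.05418395996094), 22.644439697265625)
```

View pics/w4b.png

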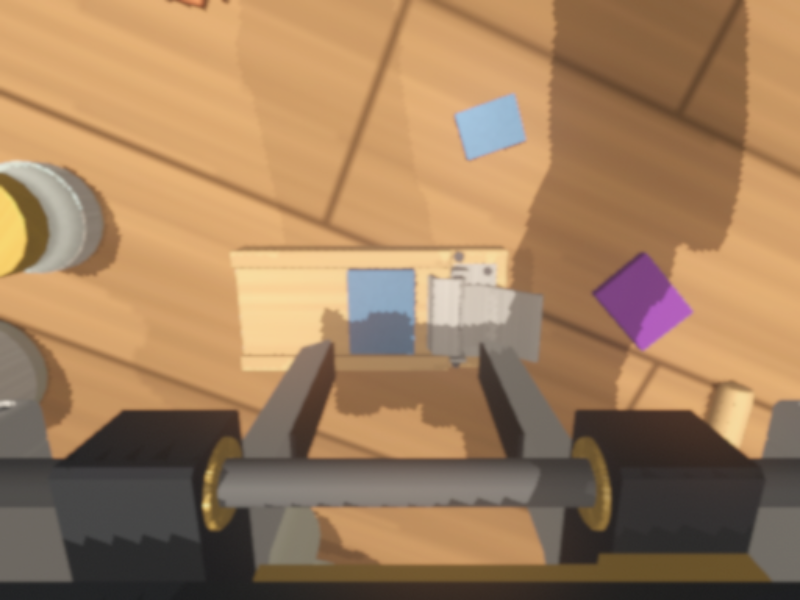

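The fingers straddle the tile and jaw: the left one is behind the tile (375,310) and the right one will be over the lever (510,320) once it is open. I'll finish opening and lower to just above the lever.

carry_out:
  steps: [0,0,0,0,0.22,0,7.8,0,0,0,0,0,0,7.8,0,0,0,0,0,0,7.8,0,0,0,0,0,2,7.8,0,0,0,0,0,2,7.8,0,0,0,0,0,0.5,7.8,0,0,0,0,0,0,7.8,0,0,0,0,0,0,7.8]

```text
time_s: 7.45
tool_pos: [0.5403, 0.2085, 0.0476]
orientation: [-0.617, 3.08, 0.0]
contact_force: [-0.6, 0.2, -0.6]
grip_width: 0.0783
gripper_force: 0.0
```

```bash
python3 -c "
from h import *
where(.549,.186,np.radians(112.7))"
```

```text
t 7.45 tcp [0.5403 0.2085 0.0476] blk x,y,z mm [24.1 -0.6 47.6] tool y ang 112.64 tool z [ 8.e-04  4.e-04 -1.e+00] F [-0.59  0.18 -0.59] w 0.0783
```

carry_out:
  steps: [0,0,0,0,-0.1,0.5,7.8,0,0,0,0,0,0.5,7.8,0,0,0,0,0,0.5,7.8,0,0,0,0,0,0.5,7.8,0,0,0,0,0,0.4,7.8,0,0,0,0,0,0.2,7.8,0,0,0,0,0,0,7.8,0,0,0,0,0,0,7.8]

```text
time_s: 8.25
tool_pos: [0.5409, 0.2062, 0.0216]
orientation: [-0.615, 3.08, -0.002]
contact_force: [0.4, -2.6, 9.9]
grip_width: 0.0776
gripper_force: 4.6
```

```bash
python3 -c "
from h import *
where(.549,.186,np.radians(112.7))
p,d=snap('wrist','w5');meas('w5');cv2.imwrite('pics/w5b.png',cv2.resize(p[120:300,100:400],None,fx=2.6,fy=2.6))"
```

```text
t 8.25 tcp [0.5409 0.2062 0.0216] blk x,y,z mm [21.8 -0.4 21.6] tool y ang 112.6 tool z [ 0.001  -0.0011 -1.    ] F [ 0.36 -2.62  9.9 ] w 0.0776
tile ((545.548583984375, 191.40443420410156), (48.99213790893555, 36.03413772583008), 22.615297317504883) 0.02495315407661894
block ((546.3504638671875, 193.77084350585938), (72.87902069091797, 172.32737731933594), 22.635866165161133)
```

View pics/w5b.png

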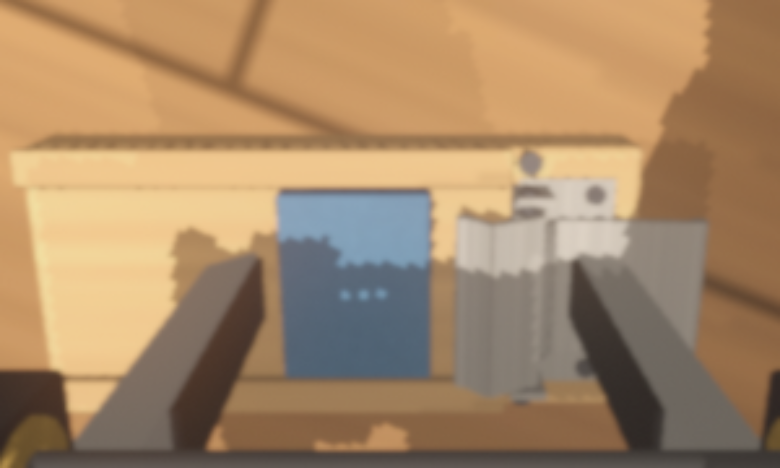

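The lever is down (right finger at (610,300) in the crop) and the jaw is raised. The left finger stands behind the tile. Now I'll slide the tile under the jaw.

carry_out:
  steps: [0,0,0,0,0.3,0,7.8,0,0,0,0,0.3,0,7.8,0,0,0,0,0.3,0,7.8,0,0,0,0,0.3,0,7.8,0,0,0,0,0.3,0,7.8,0,0,0,0,0.3,0,7.8,0,0,0,0,0.3,0,7.8,0,0,0,0,0,0,7.8,0,0,0,0,0,0,7.8]

```text
time_s: 9.2
tool_pos: [0.5324, 0.2269, 0.021]
orientation: [-0.617, 3.08, 0.0]
contact_force: [1.1, -1.2, 3.0]
grip_width: 0.0782
gripper_force: 1.8
```

```bash
python3 -c "
from h import *
where(.549,.186,np.radians(112.7))"
```

```text
t 9.2 tcp [0.5324 0.2269 0.021 ] blk x,y,z mm [44.2 -0.5 21. ] tool y ang 112.65 tool z [ 6.e-04  3.e-04 -1.e+00] F [ 1.14 -1.16  3.02] w 0.0782
```

carry_out:
  steps: [0,0,0,0,0.1,0,7.8,0,0,0,0,0.1,0,7.8,0,0,0,0,0,0,7.8,0,0,0,0,0,0,7.8]

```text
time_s: 9.6
tool_pos: [0.5312, 0.2287, 0.0209]
orientation: [0.617, -3.08, -0.0]
contact_force: [1.1, -2.5, 3.6]
grip_width: 0.078
gripper_force: 1.8
```

```bash
python3 -c "
from h import *
where(.549,.186,np.radians(112.7))"
```

```text
t 9.6 tcp [0.5312 0.2287 0.0209] blk x,y,z mm [46.2 -0.1 20.9] tool y ang 112.65 tool z [-2.e-04  1.e-04 -1.e+00] F [ 1.11 -2.47  3.56] w 0.078
```

carry_out:
  steps: [0,0,0,0,0.1,0,7.8,0,0,0,0,0,0,7.8,0,0,0,0,0.1,0,7.8,0,0,0,0,0,0,7.8]

```text
time_s: 10.0
tool_pos: [0.5311, 0.2289, 0.0209]
orientation: [-0.616, 3.081, -0.003]
contact_force: [2.7, -4.9, 4.0]
grip_width: 0.0782
gripper_force: 3.8
```

```bash
python3 -c "
from h import *
where(.549,.186,np.radians(112.7))
p,d=snap('wrist','w6');meas('w6');cv2.imwrite('pics/w6b.png',cv2.resize(p[120:300,100:400],None,fx=2.6,fy=2.6))"
```

```text
t 10.0 tcp [0.5311 0.2289 0.0209] blk x,y,z mm [46.5 -0.  20.9] tool y ang 112.6 tool z [ 4.0e-04 -1.7e-03 -1.0e+00] F [ 2.65 -4.93  4.  ] w 0.0782
tile ((537.4910888671875, 209.91290283203125), (48.2825927734375, 36.075618743896484), 22.37700080871582) 0.024985259776120122
block ((546.4386596679688, 194.21966552734375), (73.37603759765625, 173.8027801513672), 22.55723762512207)
```

View pics/w6b.png

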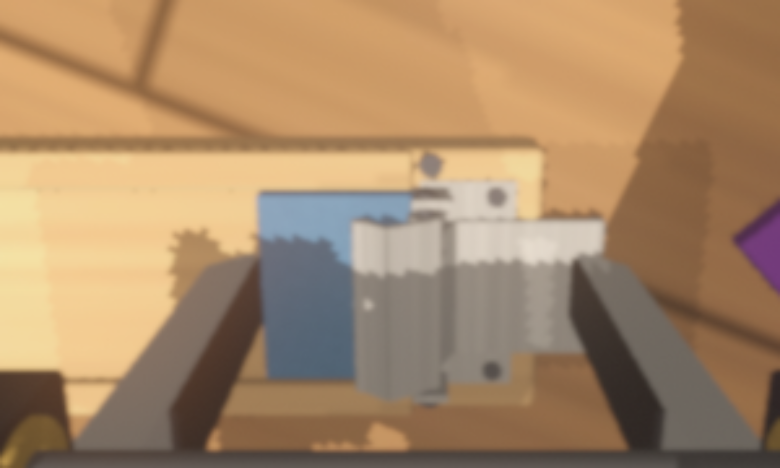

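The tile's front is against the stop region under the raised jaw, and the finger stopped at block x ≈ +7 with the force rising to 5.6 N, so it is home. One more firm nudge, then I'll back off with the lever still held.

carry_out:
  steps: [0,0,0,0,0.15,0,7.8,0,0,0,0,0,0,7.8,0,0,0,0,0,0,7.8]

```text
time_s: 10.35
tool_pos: [0.5311, 0.229, 0.0209]
orientation: [-0.614, 3.081, -0.005]
contact_force: [3.9, -7.8, 3.8]
grip_width: 0.078
gripper_force: 5.2
```

```bash
python3 -c "
from h import *
where(.549,.186,np.radians(112.7))"
```

```text
t 10.35 tcp [0.5311 0.229  0.0209] blk x,y,z mm [46.6 -0.1 20.9] tool y ang 112.56 tool z [ 0.001  -0.0031 -1.    ] F [ 3.95 -7.79  3.81] w 0.078
```

carry_out:
  steps: [0,0,0,0,-0.4,0,7.8,0,0,0,0,-0.4,0,7.8,0,0,0,0,0,0,7.8,0,0,0,0,0,0,7.8]

```text
time_s: 10.75
tool_pos: [0.5325, 0.2254, 0.0209]
orientation: [0.618, -3.08, -0.002]
contact_force: [-0.2, 1.2, 3.4]
grip_width: 0.0781
gripper_force: 1.5
```

```bash
python3 -c "
from h import *
where(.549,.186,np.radians(112.7))
snap('wrist','w7');meas('w7')"
```

```text
t 10.75 tcp [0.5325 0.2254 0.0209] blk x,y,z mm [42.7 -0.  20.9] tool y ang 112.69 tool z [-7.e-04  1.e-03 -1.e+00] F [-0.16  1.15  3.42] w 0.0781
tile ((537.4644775390625, 209.906494140625), (48.129695892333984, 35.993080139160156), 22.630020141601562) 0.02497874078195736
block ((546.49072265625, 193.51390075683594), (72.97077178955078, 171.8057098388672), 22.602680206298828)
```

The tile did not move. I'll release the lever slowly, then rise clear.

carry_out:
  steps: [0,0,0,0,0,-0.5,7.8,0,0,0,0,0,-0.5,7.8,0,0,0,0,0,-0.5,7.8,0,0,0,0,0,-1,7.8,0,0,0,0,0,-3,7.8,0,0,0,0,0,-4,7.8,0,0,0,0,0,-4,7.8,0,0,0,0,0,-2,7.8,0,0,0,0,0,0,7.8,0,0,0,0,0,0,7.8]

```text
time_s: 11.8
tool_pos: [0.5329, 0.224, 0.1761]
orientation: [-0.616, 3.08, -0.0]
contact_force: [0.1, -0.1, 0.3]
grip_width: 0.0778
gripper_force: 0.0
```

```bash
python3 -c "
from h import *
where(.549,.186,np.radians(112.7))
p,d=snap('wrist','w8');meas('w8');cv2.imwrite('pics/w8b.png',cv2.resize(p[100:300,60:400],None,fx=2.3,fy=2.3))
C=cloud('w8')
e=np.array([np.cos(np.radians(112.7)),np.sin(np.radians(112.7))]);n=np.array([-e[1],e[0]])
r=C[...,:2]-[.549,.186];x=r@e;y=r@n
for a in range(-3,100,3):
  s=(abs(y-.005)<.015)&(abs(x-a/1e3)<.0015)&(C[...,2]<.08);print(a,(np.median(C[s][:,2])*1e3).round(1),end='; ')"
```

```text
t 11.8 tcp [0.5329 0.224  0.1761] blk x,y,z mm [ 41.3   0.2 176.1] tool y ang 112.63 tool z [ 2.e-04 -2.e-04 -1.e+00] F [ 0.09 -0.12  0.26] w 0.0778
tile ((536.5107421875, 209.5485382080078), (45.80710220336914, 33.202308654785156), 21.231962203979492) 0.024971781089733858
block ((549.5514526367188, 186.25595092773438), (72.28919219970703, 155.98507690429688), 22.64223861694336)
-3 17.9; 0 17.7; 3 17.9; 6 18.2; 9 24.9; 12 24.9; 15 25.0; 18 25.0; 21 25.0; 24 25.1; 27 24.9; 30 25.5; 33 30.0; 36 34.0; 39 34.8; 42 34.3; 45 33.6; 48 32.9; 51 31.2; 54 26.8; 57 24.0; 60 23.8; 63 25.0; 66 25.6; 69 26.9; 72 27.7; 75 28.4; 78 29.8; 81 30.6; 84 31.4; 87 32.1; 90 33.3; 93 33.6; 96 -0.0; 99 0.1;
```

View pics/w8b.png

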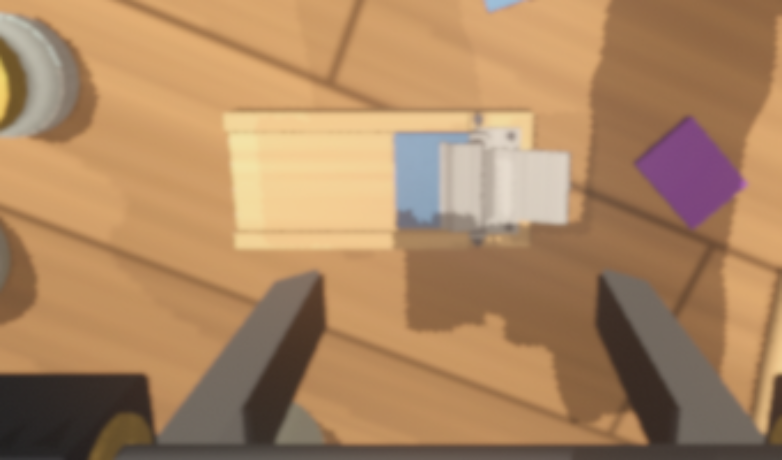

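The tile is under the closed jaw with its rear edge at block x ≈ +7, so it is home. The lever slopes about 17°, which puts the clip at about 0.40, gripping. The arm is clear, so I'll hand in.

```bash
python3 -c "
from h import *
print(workorder.hand_in())"
```

```text
the job is handed in; nothing more can be done
None
```

The loose tile is fully home against the stop and gripped by the clip (about 0.40 by its lever slope), the arm is clear, and the job was handed in at about 12 s; no verdict came back.

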